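# Vortex a tall capped tube and stand it in the beaker

## Robot

A 7-joint arm with a two-finger parallel gripper is mounted at the origin on the work surface. World frame = base frame: x ahead of the robot, y to its left, z up, the work surface at z = 0. Lengths are in mm, angles in rad, forces in N, time in s.
With the tool pointing down it reaches from about 400 to 850 mm from the base axis. Payload 10.4 kg.
Tool frame: the origin (TCP) lies on the centre line of the jaws, within the pads' length; the fingertips stand arm.tcp_to_tips ahead of it and the grasp point (between the pads) lies 11 mm behind it (arm.tcp_to_tips is the distance from the TCP to the fingertips, in mm); x points along the fingers, y is the direction in which the jaws open and shut, and the axes are right-handed (so a half turn about x gives the same grasp; the last joint's range is limited). The gripper opens to 87 mm and grips with 3 to 60 N. Pads are 19 mm wide; open, the fingers measure 117 mm over their backs; the gripper's body (75 mm by 190 mm) begins 51 mm behind the grasp point.
Start: joints at [1.135, 0.332, -0.065, 1.46, 0.022, 1.35, -0.088], TCP at [250.758, -572.514, 230.576] pointing down, gripper open.
Joint ranges: [-2.6, 2.6], [-0.5, 2.12], [-1.47, 1.34], [0.16, 2.42], [-1.27, 4.41], [0.06, 2.06], [-2.6, 2.6]. Speed limits (rad/s): [2.22, 2.22, 2.79, 2.79, 3.14, 3.14, 3.14].

## Interface

Orientations are given as a rotation vector (axis times angle).
In Python, from workcell import arm gives the robot as it stands. The module is installed in compiled form; this text tells all that it offers.
- The arm moves only by the tool carry_out, never from a script. Its argument "steps" is a list of rows, each an object of numbers: "tx", "ty", "tz": the shift along the world's x, y, z in cm; "roll": the turn about the world's z in degrees. A call has 1 to 10 rows; each row is the pose to reach, as a shift and turn from the pose commanded when the call began; what a row does not reach only later rows make up. A row lasts 1/10 s, in which the tool goes at most 50 mm and 8.59 degrees, less where a joint would pass 70% of its speed; a pose out of reach is approached as far as the arm can. A call with a gripper value outside its range is refused whole. "fingers" is the opening, from 0 (shut) to 1 (fully open), set as the call begins (left out, the last holds). The fingers move at their own pace and stop on an object; "squeeze" is the grip in N (left out, the last holds). Time passes only in rows, so rows that repeat a pose let the fingers close. It gives the time, the measured TCP pose, the force and the opening at its end, in the units of the state.
- arm.read_state(): the state, without advancing time (a new reading comes with each control period).
- arm.capture(name): name is "scene" or "top"; returns the picture (420x560x3 uint8, red, green, blue); there is no depth.
- arm.get_calibration(name): a dict with "fov_y" (degrees; the focal length in pixels is half the picture's height over the tangent of half this angle, whatever the lens; pixels are square), "cx", "cy" (the principal point, pixels), "xyz" and "orientation" of the camera in the world. Camera axes: x right, y down, z forward; pixel columns grow to the right and rows downward; lengths in mm; the calibration is good to about 2 mm. A picture is of the moment at which its call begins. get_calibration takes no time and is no camera call.
- arm.hand_in(): hands the job in, once; it reports no verdict.
The state is a dict: "t": time; "joint_pos": joint angles; "joint_vel": joint speeds; "joint_torque": joint torques, N m; "ee_pos": TCP position; "ee_rot": TCP orientation; "contact_force": force on the tool from outside, world axes, zero at the start; "wrist_torque": the same for the moment, N m; "gripper_width": finger opening in mm.
Only numpy, scipy, OpenCV 4.12 (cv2) and the standard library are available. Lean on these libraries where they do the work, as an engineer would, in place of code of your own. Each camera call takes 0.05 s, during which the arm holds its last target.

## Task

Mix the tall capped tube from the rack on the touch-operated vortex mixer: hold it upright, press its pointed foot down into the mixer's rubber cup until the cup is fully down, and keep hold of it and keep it fully down for at least two seconds. Then lower the tube gently, foot first, to the floor of the empty steel beaker and leave it standing there, with the beaker upright on the bench. Leave the two short tubes in their wells and do not disturb the tip box or the glove box.

Things in the scene. Friction and masses are not known exactly. Their poses are not given: they have to be found in the camera images.
- tube: The tube to mix, the only tall one in the rack: milky-white conical tube, sealed, 115 mm tall, 40 to 75 g. Body 29 mm diameter, the lowest 15 mm tapering to a flat 8 mm foot; ribbed dark-blue cap, 35 mm diameter, from 100 to 115 mm. Origin: centre of the foot; z up the axis to the cap. Starts upright (lean under 4 degrees), foot on a well's floor 5 mm above the bench, top 120 mm above the bench.
- rack: Milky-white tube rack, fixed, 96 (x) by 140 (y) by 55 mm high. 2 by 3 wells at x = -22, 22 and y = -44, 0, 44 mm of its frame, each 33 mm wide, 50 mm deep (floor 5 mm above the bench). The three tubes stand at (-22,-44), (22,0) and (-22,44), in an order that varies; the other wells are empty. Origin: centre of the underside; z up.
- short_tube1: Short tube to be left in the rack: same make, diameter and cap as the tall one, but only 80 mm tall. Origin: centre of its foot; z up to the cap.
- short_tube2: The second short tube, same as short_tube1.
- mixer: Personal vortex mixer, light grey, fixed to the bench; a round black rubber cup on its top takes the foot of a tube. Housing 152 (x) by 112 (y) mm, from x = -96 to 56 mm of its frame, 81 mm high; sloping black panel with knob and switch on its -x side. Origin: on the bench directly below the axis of the cup; z up.
- mixer_cup (a joint): Travel of the rubber cup straight down against its spring, in m: 0 up (at rest), 0.008 fully down on its stop (anything beyond 0.0068 counts as fully down). The spring starts to give at about 4 N and needs about 10 N to reach the stop; it pushes the cup back up when let go.
- cup_seat (a point): Centre of the floor inside the rubber cup, where the tube's foot is pressed: 101 mm above the bench with the cup up, moving down with the cup. The floor is about 35 mm wide; the cup's rim is 20 mm above it, 52 mm across outside and about 42 mm inside. z up.
- beaker: Empty stainless-steel beaker standing loose on the bench, 50 mm outer diameter, 76 mm tall, wall 2.5 mm, inside 45 mm wide, about 110 g. A small spout on the rim. The tube is free to lean in it by up to about 20 degrees. Origin: centre of the underside; z up.
- beaker_in (a point): Centre of the beaker's inner floor, 3 mm above its underside; z up to the mouth, which is 73 mm above it.
- tip_box: Bystander: grey pipette-tip box with black deck, 84 by 120 by 66 mm tall, loose on the bench beyond the work. Origin: centre of the underside.
- glove_box: Bystander: blue carton of gloves, 120 by 230 by 71 mm tall, loose on the bench beyond the work. Origin: centre of the underside.
Mind the look-alikes: they are no part of the job. Leave any brown or turquoise look-alike of the tube alone.

How it is judged:
By the outcome, as a careful person would: the job done as asked, in the order asked, and still so for the second after the job is handed in, with the robot touching nothing.
It also fails if it takes over 58 s, if anything falls off the work surface, if the arm or the gripper's body presses on something with over 40 N, if the wrist force passes 120 N, or if a joint passes its speed limit or range.

## Working session

There is one attempt and no reset: what is moved stays moved. The work goes in short steps, Python scripts to look and compute and a tool call to move; the robot and the scene stay as the last step left them, time stands still between calls to the robot, and variables do not carry over. Pictures are saved under pics/ and viewed, and the job is handed in when it is done.

Besides the shell and the picture viewer there is one more tool, called after "Emit:" as a command line: name --argument value ..., lists and objects as JSON in quotes. carry_out: Moves the arm, as the interface text tells. Its arguments: {"type":"object","properties":{"steps":{"type":"array"},"fingers":{"type":"number"},"squeeze":{"type":"number"}},"required":["steps"]}

```bash
mkdir -p pics; python3 - <<'E'
from workcell import arm
import cv2
for n in("scene","top"):
    im=arm.capture(n); cv2.imwrite(f"pics/{n}0.png",im[:,:,::-1]); print(n,arm.get_calibration(n))
s=arm.read_state(); print(s, arm.tcp_to_tips)
E
```

```text
scene {'fov_y': 44.843220203126364, 'cx': 282.4276039178223, 'cy': 211.04166654690107, 'xyz': array([1017.38350973,  385.32576458,  932.6921556 ]), 'orientation': array([-1.16989933, -2.53956425,  0.74956939])}
top {'fov_y': 43.799829335682475, 'cx': 287.23798025999093, 'cy': 212.27944745038204, 'xyz': array([ 338.83259612,   16.45807703, 1305.20682174]), 'orientation': array([-2.25502265,  1.92411267, -0.22739062])}
{'t': 0.1, 'joint_pos': array([ 1.13543462,  0.33279327, -0.06469847,  1.46085264,  0.02161316,
        1.34992594, -0.0885148 ]), 'joint_vel': array([-0.00078978, -0.00139638,  0.00043481, -0.00332577, -0.00175672,
        0.00063487, -0.00145772]), 'joint_torque': array([ 7.82989700e-04, -6.24544573e+01,  2.44827830e-02, -3.90720212e+01,
       -6.15194952e-02,  3.65880970e-02,  1.05933620e-04]), 'ee_pos': array([ 250.5668124 , -572.19949718,  229.84536729]), 'ee_rot': array([ 1.99421237,  0.41885162, -1.99489238]), 'contact_force': array([-0.40718341,  0.33317275, -0.8507477 ]), 'wrist_torque': array([ 0.02632955, -0.00731557,  0.06461572]), 'gripper_width': 87.38400401684477} 8.0
```

View pics/scene0.png

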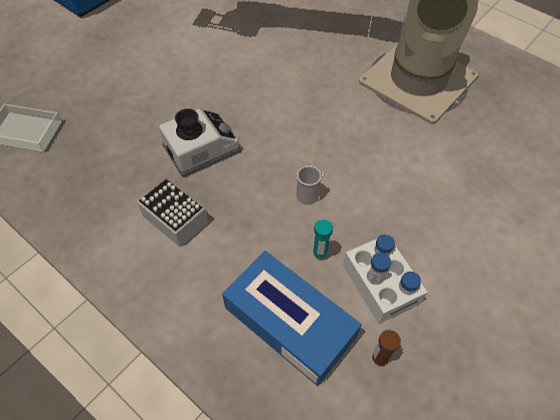

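View pics/top0.png

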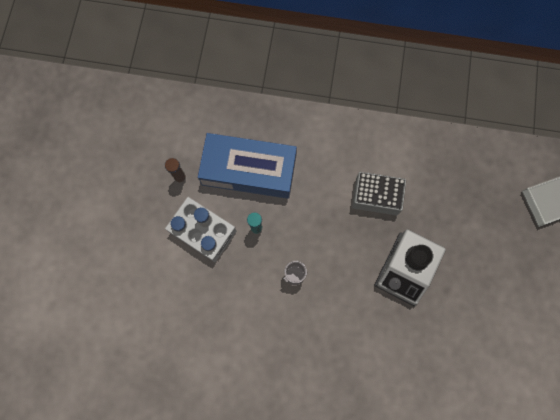

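The rack holds three blue caps: scene (385,243), (380,262), (410,281), and top (208,243), (202,215), (178,224). The look-alikes are teal (322,240) and brown (387,345). Next I enlarge the rack, mixer and beaker and segment the caps.

```bash
cat > h.py <<'E'
import numpy as np,cv2
from scipy.spatial.transform import Rotation as R
from workcell import arm
class Cam:
    def __init__(s,n):
        c=arm.get_calibration(n); s.f=210/np.tan(np.radians(c['fov_y']/2)); s.c=np.array([c['cx'],c['cy']]); s.p=np.array(c['xyz']); s.R=R.from_rotvec(c['orientation']).as_matrix()
    def ray(s,uv):
        d=s.R@np.array([*((np.array(uv,float)-s.c)/s.f),1]); return d/np.linalg.norm(d)
    def plane(s,uv,z):
        d=s.ray(uv); return s.p+d*(z-s.p[2])/d[2]
    def proj(s,P):
        q=s.R.T@(np.array(P,float)-s.p); return s.c+s.f*q[:2]/q[2]
S,T=Cam("scene"),Cam("top")
def tri(us,ut):
    a,b=S.ray(us),T.ray(ut); k=np.linalg.lstsq(np.c_[a,-b],T.p-S.p,rcond=None)[0]
    p,q=S.p+a*k[0],T.p+b*k[1]; return (p+q)/2,np.linalg.norm(p-q)
E
python3 - <<'E'
from h import *
for n,boxes in (("scene",[(335,220,435,330),(150,95,250,185),(285,155,335,215)]),("top",[(155,190,245,270),(370,225,450,310),(275,255,315,300)])):
    im=cv2.imread(f"pics/{n}0.png")
    cs=[cv2.resize(im[b:d,a:c],None,fx=(k:=min(260/(c-a),300/(d-b))),fy=k,interpolation=cv2.INTER_CUBIC) for a,b,c,d in boxes]
    H=max(c.shape[0] for c in cs); cs=[cv2.copyMakeBorder(c,0,H-c.shape[0],0,4,0) for c in cs]
    cv2.imwrite(f"pics/{n}0c.png",np.hstack(cs))
    hsv=cv2.cvtColor(im,cv2.COLOR_BGR2HSV); m=cv2.inRange(hsv,(100,110,30),(125,255,255))
    x0,y0,x1,y1=boxes[0]; 
    N,_,st,ce=cv2.connectedComponentsWithStats(m[y0:y1,x0:x1])
    for i in range(1,N):
        if st[i,4]>20: print(n,st[i]+[x0,y0,0,0,0],ce[i]+[x0,y0])
E
```

```text
scene [371 235  23  37 552] [382.38224638 253.35507246]
scene [401 272  20  19 284] [410.18309859 280.80985915]
scene [335 305  26  25 408] [344.60294118 320.42647059]
```

View pics/scene0c.png

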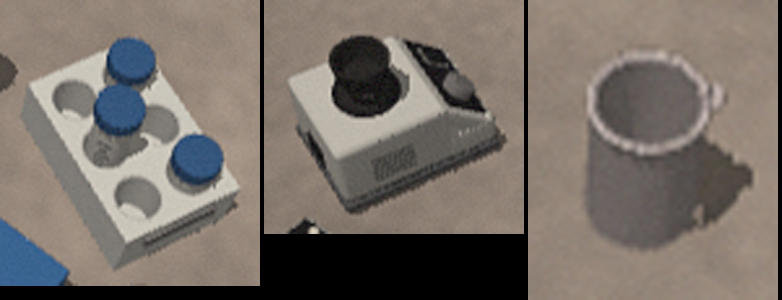

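View pics/top0c.png

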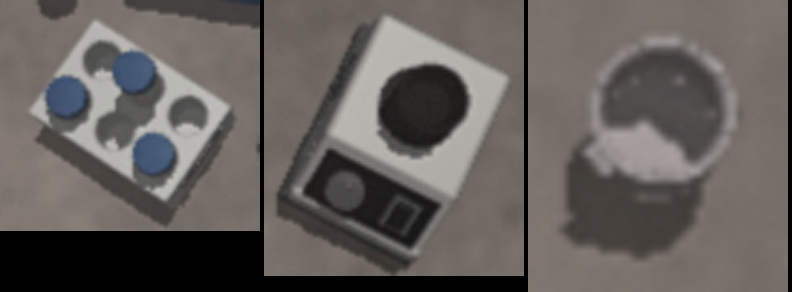

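```bash
python3 - <<'E'
from h import *
im={n:cv2.imread(f"pics/{n}0.png") for n in("scene","top")}
hs=cv2.cvtColor(im["top"],cv2.COLOR_BGR2HSV); m=cv2.inRange(hs,(100,90,30),(125,255,255))
N,_,st,ce=cv2.connectedComponentsWithStats(m[195:265,155:245])
tc=[]
for i in range(1,N):
    if st[i,4]>40: tc.append(ce[i]+[155,195]); print(st[i],tc[-1])
sc={"A":(385.3,242),"B":(381,260.5),"C":(410.5,279.8)}
for k,u in sc.items():
    for t in tc: 
        p,e=tri(u,t)
        if e<25: print(k,t.round(1),p.round(1),round(e,1), "plane120",S.plane(u,120).round(1),T.plane(t,120).round(1),"plane85",S.plane(u,85).round(1),T.plane(t,85).round(1))
print("beaker",tri((309.4,175.4),(295.9,272.1)),S.plane((309.4,175.4),76),T.plane((295.9,272.1),76))
print("cup",tri((186.9,117.3),(418.9,257)),S.plane((186.9,117.3),121),T.plane((418.9,257),121))
E
```

```text
[ 39  13  14  14 145] [200.77241379 214.39310345]
[ 16  22  14  13 138] [177.42753623 223.00724638]
[ 47  42  13  13 136] [207.76470588 242.91911765]
A [200.8 214.4] [564.9 241.6 164.8] 2.3 plane120 [537.9 234.3 120. ] [574.3 249.3 120. ] plane85 [517.3 227.8  85. ] [581.3 256.2  85. ]
A [207.8 242.9] [516.2 227.1  82.9] 0.6 plane120 [537.9 234.3 120. ] [510.9 220.5 120. ] plane85 [517.3 227.8  85. ] [516.  226.5  85. ]
B [200.8 214.4] [574.4 249.6 119.1] 0.4 plane120 [574.8 249.9 120. ] [574.3 249.3 120. ] plane85 [555.7 244.1  85. ] [581.3 256.2  85. ]
B [207.8 242.9] [524.6 235.4  28.5] 1.7 plane120 [574.8 249.9 120. ] [510.9 220.5 120. ] plane85 [555.7 244.1  85. ] [516.  226.5  85. ]
C [177.4 223. ] [552.2 307.5  82.7] 0.0 plane120 [572.6 310.9 120. ] [545.7 298.6 120. ] plane85 [553.4 307.7  85. ] [551.8 307.   85. ]
beaker (array([481.23927632,  11.40788811,  73.65280428]), np.float64(2.807673880956434)) [482.05916731  13.67695964  76.        ] [481.67831371  10.20661125  76.        ]
cup (array([ 557.31390545, -265.22653752,  117.68995558]), np.float64(6.045444652119874)) [ 560.44579822 -265.56954542  121.        ] [ 554.7992703  -261.93962222  121.        ]
```

Tall tube is B: scene (381,260), top (201,214). It triangulates to (574.5, 249.6, 119) and is the only cap at 120 mm; the other two sit at 83 mm. The enlarged crop agrees, since only its body shows above the deck. Next I refine the cup and beaker rims.

```bash
python3 - <<'E'
from h import *
s=arm.read_state(); print(R.from_rotvec(s['ee_rot']).as_matrix().round(3))
a=cv2.imread("pics/scene0.png");b=cv2.imread("pics/top0.png")
def crop(im,x,y,w,h,k): return cv2.resize(im[y:y+h,x:x+w],None,fx=k,fy=k,interpolation=cv2.INTER_CUBIC)
k=9
P=[crop(a,165,100,42,32,k),crop(b,398,240,42,32,k),crop(a,288,160,42,32,k),crop(b,275,256,42,32,k)]
org=[(S,165,100),(T,398,240),(S,288,160),(T,275,256)]
for im,(c,x,y),q in zip(P,org,[0,0,1,1]):
    X,z,r=[((557.5,-264,0),121,26),((481.9,11.9,0),76,25)][q]
    pts=np.array([(c.proj((X[0]+r*np.cos(t),X[1]+r*np.sin(t),z))-[x,y]+.5)*k for t in np.linspace(0,6.28,60)])
    cv2.polylines(im,[pts.astype(int)],True,(0,255,0),1)
    im[:]=np.clip(im*1.0,0,255)
    for g in range(0,42,10): cv2.putText(im,str(x+g),(g*k,10),0,.35,(0,0,255)); 
    for g in range(10,32,10): cv2.putText(im,str(y+g),(0,g*k+4),0,.35,(0,0,255))
im=np.vstack([np.hstack(P[:2]),np.hstack(P[2:])]); im=np.clip(255*(im/255.)**.6,0,255)
cv2.imwrite("pics/ov.png",im)
E
```

```text
[[-0.001  0.401 -0.916]
 [ 0.001 -0.916 -0.401]
 [-1.    -0.001  0.   ]][ WARN:0@0.614] global loadsave.cpp:1063 imwrite_ Unsupported depth image for selected encoder is fallbacked to CV_8U.
```

View pics/ov.png

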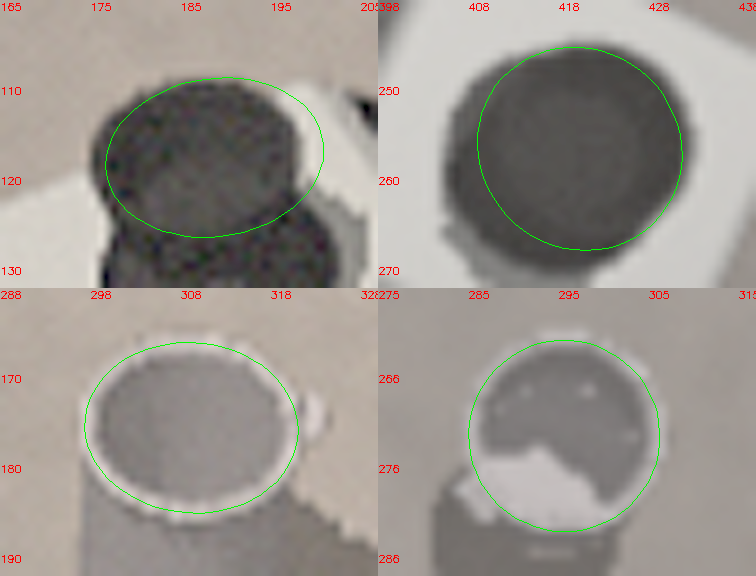

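```bash
python3 - <<'E'
from h import *
for n in("scene","top"):
    g=cv2.cvtColor(cv2.imread(f"pics/{n}0.png"),cv2.COLOR_BGR2GRAY)
    x0,x1,y0,y1=(170,205,105,132) if n=="scene" else (398,440,238,276)
    c=cv2.resize(g[y0:y1,x0:x1],None,fx=4,fy=4,interpolation=cv2.INTER_CUBIC)
    for r in range(0,c.shape[0],6):
        xs=np.where(c[r]<70)[0]
        if len(xs): print(n,round(y0+r/4-.375,1),x0+xs[0]/4-.4,x0+xs[-1]/4-.4)
for uv in [(186.0,117.5),(186.5,117.5),(187,117.5)]: print(S.plane(uv,121))
for uv in [(418.5,256.5),(419,256),(419.5,256)]: print(T.plane(uv,121))
print(S.proj((557.5,-264,121)),T.proj((557.5,-264,121)))
E
```

```text
scene 109.1 182.85 191.6
scene 110.6 179.35 204.35
scene 112.1 177.1 195.6
scene 113.6 176.1 196.85
scene 115.1 175.1 197.35
scene 116.6 174.85 197.35
scene 118.1 174.6 197.35
scene 119.6 175.1 197.1
scene 121.1 175.85 198.1
scene 122.6 176.6 199.1
scene 124.1 177.1 200.6
scene 125.6 177.1 201.35
scene 127.1 176.6 202.1
scene 128.6 176.1 202.35
scene 130.1 175.85 202.35
top 237.6 397.6 397.85
top 239.1 397.6 398.6
top 240.6 397.6 398.6
top 242.1 397.6 398.35
top 245.1 417.85 424.35
top 246.6 412.1 427.1
top 248.1 409.6 429.1
top 249.6 408.1 429.85
top 251.1 407.1 430.85
top 252.6 406.1 431.35
top 254.1 405.85 431.85
top 255.6 405.6 431.85
top 257.1 405.35 431.85
top 258.6 405.1 431.35
top 260.1 405.1 430.85
top 261.6 405.35 429.85
top 263.1 406.1 428.35
top 264.6 407.1 426.85
top 266.1 408.35 425.85
top 267.6 410.1 424.1
top 269.1 412.1 421.6
top 275.1 397.6 399.1
[ 562.12059607 -266.61149909  121.        ]
[ 561.41623311 -265.79657897  121.        ]
[ 560.71185481 -264.9816411   121.        ]
[ 555.80149991 -260.91959624  121.        ]
[ 557.12898141 -261.93474898  121.        ]
[ 557.3094434  -263.06566508  121.        ]
[188.39673982 116.88984828] [419.9148924  255.98221641]
```

Measured targets: cup at about (560, -266), beaker at about (482, 11.5), tube at (574.5, 249.6). I'll grip the cap with the tips 86 mm above the foot. That clears the neighbouring caps (85 mm) and, later, the beaker rim.

Emit:
carry_out --steps '[{"tx": 22,"ty": 42},{"tx": 22,"ty": 42},{"tx": 22,"ty": 42},{"tx": 22,"ty": 42},{"tx": 22,"ty": 42},{"tx": 22,"ty": 42},{"tx": 22,"ty": 42},{"tx": 22,"ty": 42},{"tx": 22,"ty": 42},{"tx": 22,"ty": 42}]' --fingers 1 --squeeze 40

```text
validation failed for argument at $.st...
```

Emit:
carry_out --steps '[{"tx": 22,"ty": 42,"tz": 0,"roll": 0},{"tx": 22,"ty": 42,"tz": 0,"roll": 0},{"tx": 22,"ty": 42,"tz": 0,"roll": 0},{"tx": 22,"ty": 42,"tz": 0,"roll": 0},{"tx": 22,"ty": 42,"tz": 0,"roll": 0},{"tx": 22,"ty": 42,"tz": 0,"roll": 0},{"tx": 22,"ty": 42,"tz": 0,"roll": 0},{"tx": 22,"ty": 42,"tz": 0,"roll": 0},{"tx": 22,"ty": 42,"tz": 0,"roll": 0},{"tx": 22,"ty": 42,"tz": 0,"roll": 0}]' --fingers 1 --squeeze 40

```text
t: 1.1
ee_pos: [472.2, -147.8, 230.6]
ee_rot: [1.992, 0.423, -1.991]
contact_force: [0.5, -0.1, 0.3]
gripper_width: 86.9
```

Emit:
carry_out --steps '[{"tx": 10.4,"ty": 40.2,"tz": 0,"roll": 0},{"tx": 10.4,"ty": 40.2,"tz": 0,"roll": 0},{"tx": 10.4,"ty": 40.2,"tz": 0,"roll": 0},{"tx": 10.4,"ty": 40.2,"tz": 0,"roll": 0},{"tx": 10.4,"ty": 40.2,"tz": 0,"roll": 0},{"tx": 10.4,"ty": 40.2,"tz": 0,"roll": 0},{"tx": 10.4,"ty": 40.2,"tz": 0,"roll": 0},{"tx": 10.4,"ty": 40.2,"tz": 0,"roll": 0},{"tx": 10.4,"ty": 40.2,"tz": 0,"roll": 0},{"tx": 10.4,"ty": 40.2,"tz": 0,"roll": 0}]'

```text
t: 2.1
ee_pos: [573.8, 252.6, 229.7]
ee_rot: [1.99, 0.423, -1.994]
contact_force: [-0.5, -0.4, 0.4]
gripper_width: 87.0
```

```bash
python3 - <<'E'
from h import *
b=arm.capture("scene")[:,:,::-1]; cv2.imwrite("pics/s1.png",cv2.resize(b[200:340,300:460],None,fx=4,fy=4,interpolation=cv2.INTER_CUBIC))
s=arm.read_state();print(s['t'],s['ee_pos'],s['ee_rot'],s['joint_pos'].round(2))
E
```

```text
2.15 [574.33654055 250.10022333 229.82450962] [ 1.99159836  0.41926887 -1.99442497] [ 0.04  0.42 -0.7   1.43  0.27  1.39 -1.82]
```

View pics/s1.png

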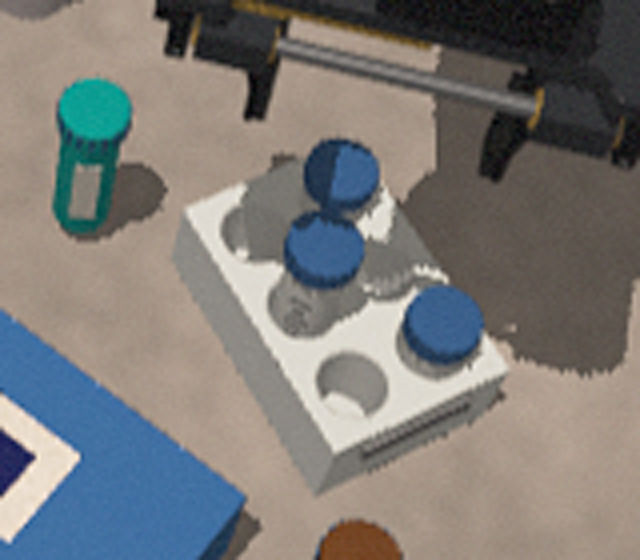

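```bash
python3 - <<'E'
from h import *
p=np.array([574.3,250.1,221.8]);j=np.array([.401,-.916,0])
for q in(p,p+45*j,p-45*j): print(((S.proj(q)-[300,200])*4).round())
E
```

```text
[368. 125.]
[259.  98.]
[478. 153.]
```

Emit:
carry_out --steps '[{"tx": 0,"ty": 0,"tz": -4,"roll": 0},{"tx": 0,"ty": 0,"tz": -7,"roll": 0},{"tx": 0,"ty": 0,"tz": -9,"roll": 0},{"tx": 0,"ty": 0,"tz": -11,"roll": 0},{"tx": 0,"ty": 0,"tz": -12.3,"roll": 0},{"tx": 0,"ty": 0,"tz": -13.1,"roll": 0},{"tx": 0,"ty": 0,"tz": -13.1,"roll": 0},{"tx": 0,"ty": 0,"tz": -13.1,"roll": 0}]'

```text
t: 2.95
ee_pos: [575.2, 249.4, 100.4]
ee_rot: [1.995, 0.417, -1.993]
contact_force: [-1.0, -0.7, -0.2]
gripper_width: 86.9
```

Emit:
carry_out --steps '[{"tx": 0,"ty": 0,"tz": 0,"roll": 0},{"tx": 0,"ty": 0,"tz": 0,"roll": 0},{"tx": 0,"ty": 0,"tz": 0,"roll": 0},{"tx": 0,"ty": 0,"tz": 0,"roll": 0},{"tx": 0,"ty": 0,"tz": 0,"roll": 0},{"tx": 0,"ty": 0,"tz": 0,"roll": 0},{"tx": 0,"ty": 0,"tz": 0,"roll": 0},{"tx": 0,"ty": 0,"tz": 0,"roll": 0}]' --fingers 0 --squeeze 40

```text
t: 3.75
ee_pos: [574.8, 249.4, 99.5]
ee_rot: [1.994, 0.417, -1.994]
contact_force: [-0.3, -0.5, 0.8]
gripper_width: 32.6
```

Emit:
carry_out --steps '[{"tx": 0,"ty": 0,"tz": 0,"roll": 0},{"tx": 0,"ty": 0,"tz": 0,"roll": 0},{"tx": 0,"ty": 0,"tz": 1,"roll": 0},{"tx": 0,"ty": 0,"tz": 3,"roll": 0},{"tx": 0,"ty": 0,"tz": 6,"roll": 0},{"tx": 0,"ty": 0,"tz": 9,"roll": 0},{"tx": 0,"ty": 0,"tz": 12,"roll": 0},{"tx": 0,"ty": 0,"tz": 15,"roll": 0},{"tx": 0,"ty": 0,"tz": 15,"roll": 0}]'

```text
t: 4.65
ee_pos: [576.1, 250.8, 255.0]
ee_rot: [2.002, 0.419, -1.987]
contact_force: [0.7, -0.9, 0.6]
gripper_width: 32.1
```

```bash
python3 - <<'E'
from h import *
a=arm.capture("scene")[:,:,::-1]; cv2.imwrite("pics/s2.png",cv2.resize(a[150:330,300:500],None,fx=3.3,fy=3.3,interpolation=cv2.INTER_CUBIC))
s=arm.read_state();print(s['t'],s['ee_pos'],s['ee_rot'],s['gripper_width'],s['contact_force'])
E
```

```text
4.7 [575.46526195 250.19801604 252.44938693] [ 1.99863836  0.41837709 -1.98995171] 31.88749266053964 [ 0.26358911  0.19954263 -1.43898143]
```

View pics/s2.png

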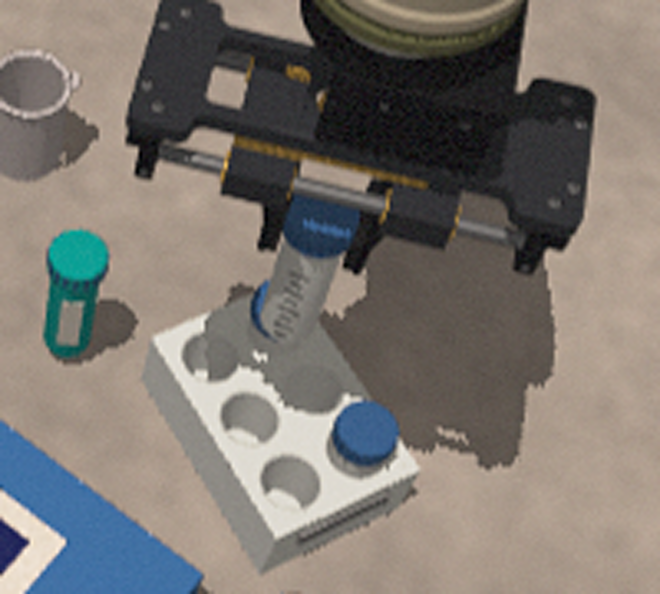

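```bash
python3 - <<'E'
from h import *
for z in(157,172,257,272): print(z,((S.proj((575.4,250.2,z))-[300,150])*3.3).round())
b=arm.capture("scene")[:,:,::-1]; t=arm.capture("top")[:,:,::-1]
c1=cv2.resize(b[200:270,360:430],None,fx=8,fy=8,interpolation=cv2.INTER_CUBIC)
for z in np.arange(157,273,5):
  for z,r in((157,4),(172,14.5),(257,14.5),(257,17.5),(272,17.5)):
    pts=np.array([(S.proj((575.4+r*np.cos(q),250.2+r*np.sin(q),z))-[360,200]+.5)*8 for q in np.linspace(0,6.3,40)])
    cv2.polylines(c1,[pts.astype(int)],True,(0,255,0),1)
  break
cv2.imwrite("pics/s3.png",c1)
E
```

```text
157 [279. 333.]
172 [284. 319.]
257 [316. 232.]
272 [322. 215.]
```

View pics/s3.png

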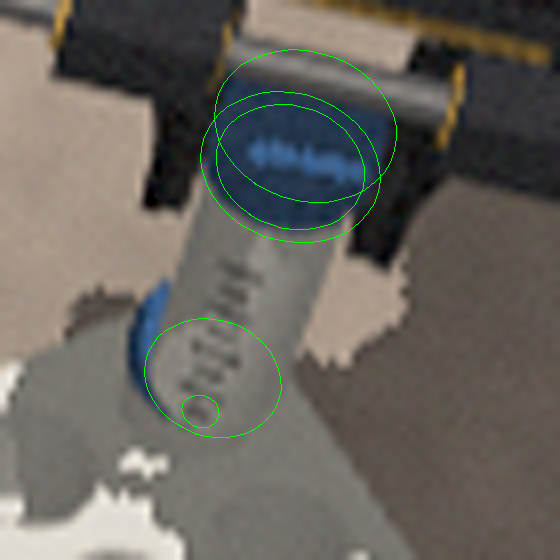

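The tube is gripped upright and centred; the predicted outline matches within about 1 px. Carrying it to the mixer.

Emit:
carry_out --steps '[{"tx": 0,"ty": -1.5,"tz": 0,"roll": 0},{"tx": 0,"ty": -4.5,"tz": 0,"roll": 0},{"tx": 0,"ty": -8.5,"tz": 0,"roll": 0},{"tx": 0,"ty": -12.5,"tz": 0,"roll": 0},{"tx": -0.5,"ty": -16.5,"tz": 0,"roll": 0},{"tx": -0.5,"ty": -20.5,"tz": 0,"roll": 0},{"tx": -0.5,"ty": -24.5,"tz": 0,"roll": 0},{"tx": -1,"ty": -28.5,"tz": 0,"roll": 0},{"tx": -1,"ty": -32.5,"tz": 0,"roll": 0},{"tx": -1,"ty": -36.5,"tz": 0,"roll": 0}]'

```text
t: 5.8
ee_pos: [563.4, -118.4, 248.8]
ee_rot: [1.993, 0.417, -1.996]
contact_force: [1.1, 0.3, -1.1]
gripper_width: 32.1
```

Emit:
carry_out --steps '[{"tx": 0,"ty": -4,"tz": 0,"roll": 0},{"tx": 0,"ty": -7.5,"tz": 0,"roll": 0},{"tx": -0.5,"ty": -10.5,"tz": 0,"roll": 0},{"tx": -0.5,"ty": -13,"tz": 0,"roll": 0},{"tx": -0.5,"ty": -14.5,"tz": 0,"roll": 0},{"tx": -0.5,"ty": -15.1,"tz": 0,"roll": 0},{"tx": -0.5,"ty": -15.1,"tz": 0,"roll": 0},{"tx": -0.5,"ty": -15.1,"tz": 0,"roll": 0},{"tx": -0.5,"ty": -15.1,"tz": 0,"roll": 0}]'

```text
t: 6.7
ee_pos: [560.2, -264.9, 249.7]
ee_rot: [1.993, 0.42, -1.992]
contact_force: [-0.6, 0.4, -1.0]
gripper_width: 32.1
```

```bash
python3 - <<'E'
from h import *
s=arm.read_state();p=s['ee_pos'];print(s['t'],p,s['ee_rot'],s['gripper_width'],s['contact_force'],s['joint_pos'].round(2))
b=arm.capture("scene")[:,:,::-1]; t=arm.capture("top")[:,:,::-1]
o=[]
for C,im,x,y in((S,b,150,60),(T,t,380,220)):
    k=7; c=cv2.resize(im[y:y+80,x:x+56],None,fx=k,fy=k,interpolation=cv2.INTER_CUBIC)
    d=p[2]-94
    for X,z,r,col in((p,d,4,(0,255,0)),(p,d+15,14.5,(0,255,0)),(p,d+115,17.5,(0,255,0)),((560,-266),121,26,(0,0,255))):
        pts=np.array([(C.proj((X[0]+r*np.cos(q),X[1]+r*np.sin(q),z))-[x,y]+.5)*k for q in np.linspace(0,6.3,40)])
        cv2.polylines(c,[pts.astype(int)],True,col,1)
    o.append(c)
cv2.imwrite("pics/s4.png",np.hstack(o))
E
```

```text
6.7 [ 560.1556859  -264.94075246  249.72917614] [ 1.99325653  0.41972676 -1.99248362] 32.1175534230279 [-0.58927907  0.35112797 -0.96642641] [ 0.73  0.35 -0.46  1.43  0.16  1.4  -0.9 ]
```

View pics/s4.png

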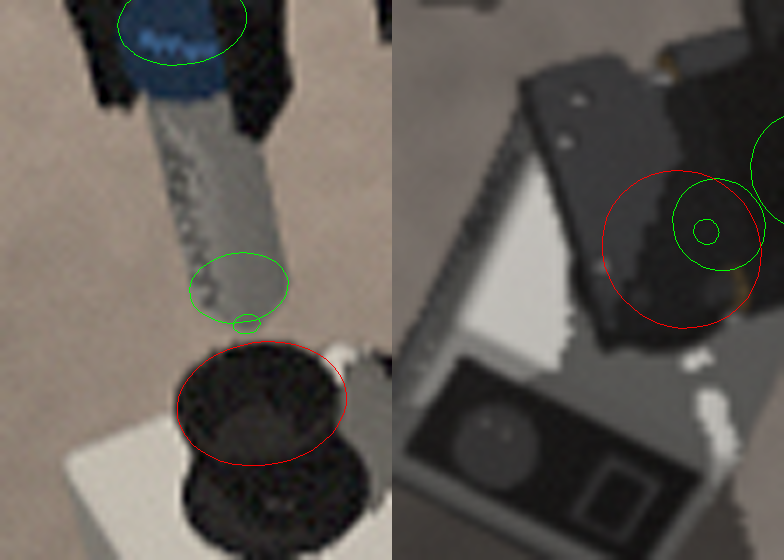

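Emit:
carry_out --steps '[{"tx": 0,"ty": 0,"tz": -1,"roll": 0},{"tx": 0,"ty": 0,"tz": -2.5,"roll": 0},{"tx": 0,"ty": 0,"tz": -3.5,"roll": 0},{"tx": 0,"ty": 0,"tz": -4.2,"roll": 0},{"tx": 0,"ty": 0,"tz": -4.8,"roll": 0},{"tx": 0,"ty": 0,"tz": -5.1,"roll": 0},{"tx": 0,"ty": 0,"tz": -5.1,"roll": 0}]'

```text
t: 7.5
ee_pos: [559.7, -266.5, 198.2]
ee_rot: [1.994, 0.418, -1.994]
contact_force: [-0.1, -0.3, -0.4]
gripper_width: 32.2
```

Emit:
carry_out --steps '[{"tx": 0,"ty": 0,"tz": -0.3,"roll": 0},{"tx": 0,"ty": 0,"tz": -0.6,"roll": 0},{"tx": 0,"ty": 0,"tz": -0.8,"roll": 0},{"tx": 0,"ty": 0,"tz": -0.8,"roll": 0}]' --squeeze 55

```text
t: 7.9
ee_pos: [560.2, -266.6, 191.2]
ee_rot: [1.995, 0.416, -1.992]
contact_force: [0.4, 0.5, 6.4]
gripper_width: 32.0
```

Emit:
carry_out --steps '[{"tx": 0,"ty": 0,"tz": -0.2,"roll": 0},{"tx": 0,"ty": 0,"tz": -0.4,"roll": 0},{"tx": 0,"ty": 0,"tz": -0.5,"roll": 0},{"tx": 0,"ty": 0,"tz": -0.5,"roll": 0}]'

```text
t: 8.3
ee_pos: [560.8, -266.6, 187.3]
ee_rot: [1.996, 0.416, -1.991]
contact_force: [-0.2, 0.4, 9.0]
gripper_width: 31.5
```

Emit:
carry_out --steps '[{"tx": 0,"ty": 0,"tz": -0.1,"roll": 0},{"tx": 0,"ty": 0,"tz": -0.2,"roll": 0},{"tx": 0,"ty": 0,"tz": -0.2,"roll": 0}]'

```text
t: 8.6
ee_pos: [561.8, -266.5, 187.0]
ee_rot: [1.998, 0.415, -1.987]
contact_force: [-0.9, 1.8, 18.3]
gripper_width: 31.8
```

At 18 N with the travel stopped, the cup is on its stop. I'll hold for more than 2 s and check with a look.

Emit:
carry_out --steps '[{"tx": 0,"ty": 0,"tz": 0,"roll": 0},{"tx": 0,"ty": 0,"tz": 0,"roll": 0},{"tx": 0,"ty": 0,"tz": 0,"roll": 0},{"tx": 0,"ty": 0,"tz": 0,"roll": 0}]'

```text
t: 9.0
ee_pos: [561.8, -266.5, 187.0]
ee_rot: [1.998, 0.415, -1.987]
contact_force: [-1.6, 1.8, 19.3]
gripper_width: 31.4
```

```bash
python3 - <<'E'
from h import *
s=arm.read_state();p=s['ee_pos'];print(s['t'],p,s['ee_rot'],s['gripper_width'],s['contact_force'])
b=arm.capture("scene")[:,:,::-1]
C,im,x,y=(S,b,150,70)
k=7; c=cv2.resize(im[y:y+80,x:x+70],None,fx=k,fy=k,interpolation=cv2.INTER_CUBIC)
d=p[2]-94
for X,z,r,col in((p,d+100,14.5,(0,255,0)),(p,d+115,17.5,(0,255,0)),((560,-266),121,26,(0,0,255)),((560,-266),113,26,(0,255,255))):
    pts=np.array([(C.proj((X[0]+r*np.cos(q),X[1]+r*np.sin(q),z))-[x,y]+.5)*k for q in np.linspace(0,6.3,40)])
    cv2.polylines(c,[pts.astype(int)],True,col,1)
cv2.imwrite("pics/s5.png",c)
E
```

```text
9.0 [ 561.76955045 -266.48002476  187.00318536] [ 1.99775076  0.41457082 -1.98747202] 31.371143496429124 [-1.56127143  1.80627911 19.33708765]
```

View pics/s5.png

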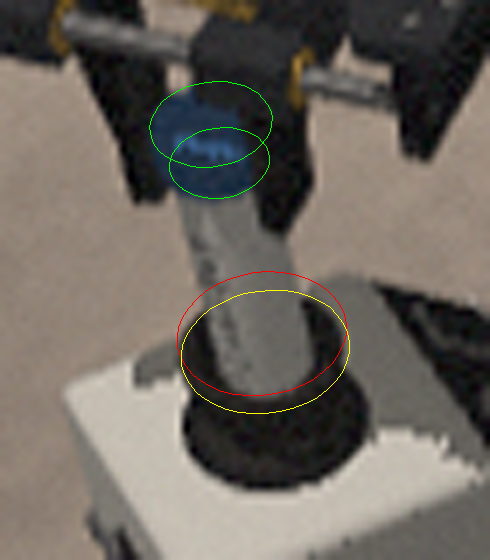

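Emit:
carry_out --steps '[{"tx": 0,"ty": 0,"tz": 0,"roll": 0},{"tx": 0,"ty": 0,"tz": 0,"roll": 0},{"tx": 0,"ty": 0,"tz": 0,"roll": 0},{"tx": 0,"ty": 0,"tz": 0,"roll": 0},{"tx": 0,"ty": 0,"tz": 0,"roll": 0},{"tx": 0,"ty": 0,"tz": 0,"roll": 0},{"tx": 0,"ty": 0,"tz": 0,"roll": 0},{"tx": 0,"ty": 0,"tz": 0,"roll": 0},{"tx": 0,"ty": 0,"tz": 0,"roll": 0},{"tx": 0,"ty": 0,"tz": 0,"roll": 0}]'

```text
t: 10.05
ee_pos: [561.8, -266.5, 187.0]
ee_rot: [1.998, 0.414, -1.987]
contact_force: [-1.2, 1.7, 18.4]
gripper_width: 31.5
```

Emit:
carry_out --steps '[{"tx": 0,"ty": 0,"tz": 0,"roll": 0},{"tx": 0,"ty": 0,"tz": 0,"roll": 0},{"tx": 0,"ty": 0,"tz": 0,"roll": 0},{"tx": 0,"ty": 0,"tz": 0,"roll": 0},{"tx": 0,"ty": 0,"tz": 0,"roll": 0},{"tx": 0,"ty": 0,"tz": 0,"roll": 0},{"tx": 0,"ty": 0,"tz": 0,"roll": 0},{"tx": 0,"ty": 0,"tz": 0,"roll": 0},{"tx": 0,"ty": 0,"tz": 0,"roll": 0},{"tx": 0,"ty": 0,"tz": 0,"roll": 0}]'

```text
t: 11.05
ee_pos: [561.8, -266.5, 187.0]
ee_rot: [1.998, 0.415, -1.987]
contact_force: [-1.4, 2.2, 18.4]
gripper_width: 31.8
```

Emit:
carry_out --steps '[{"tx": 0,"ty": 0,"tz": 0,"roll": 0},{"tx": 0,"ty": 0,"tz": 0,"roll": 0},{"tx": 0,"ty": 0,"tz": 0,"roll": 0},{"tx": 0,"ty": 0,"tz": 0,"roll": 0},{"tx": 0,"ty": 0,"tz": 0,"roll": 0},{"tx": 0,"ty": 0,"tz": 0,"roll": 0},{"tx": 0,"ty": 0,"tz": 0,"roll": 0},{"tx": 0,"ty": 0,"tz": 0,"roll": 0},{"tx": 0,"ty": 0,"tz": 0,"roll": 0}]'

```text
t: 11.95
ee_pos: [561.8, -266.5, 187.0]
ee_rot: [1.998, 0.414, -1.988]
contact_force: [-1.5, 1.2, 18.7]
gripper_width: 31.5
```

Emit:
carry_out --steps '[{"tx": 0,"ty": 0,"tz": 0.4,"roll": 0},{"tx": 0,"ty": 0,"tz": 1.2,"roll": 0},{"tx": 0,"ty": 0,"tz": 2.5,"roll": 0},{"tx": 0,"ty": 0,"tz": 4.5,"roll": 0},{"tx": 0,"ty": 0,"tz": 6.6,"roll": 0},{"tx": 0,"ty": 0,"tz": 6.6,"roll": 0},{"tx": 0,"ty": 0,"tz": 6.6,"roll": 0}]'

```text
t: 12.65
ee_pos: [559.7, -266.5, 249.6]
ee_rot: [1.994, 0.417, -1.994]
contact_force: [-0.5, 0.2, -0.9]
gripper_width: 31.5
```

Emit:
carry_out --steps '[{"tx": -0.5,"ty": 2,"tz": 0,"roll": 0},{"tx": -1.5,"ty": 5,"tz": 0,"roll": 0},{"tx": -2.5,"ty": 9,"tz": 0,"roll": 0},{"tx": -3.6,"ty": 13,"tz": 0,"roll": 0},{"tx": -4.8,"ty": 17,"tz": 0,"roll": 0},{"tx": -5.9,"ty": 21,"tz": 0,"roll": 0},{"tx": -6.8,"ty": 24.5,"tz": 0,"roll": 0},{"tx": -7.5,"ty": 26.8,"tz": 0,"roll": 0},{"tx": -7.8,"ty": 27.8,"tz": 0,"roll": 0},{"tx": -7.8,"ty": 27.8,"tz": 0,"roll": 0}]'

```text
t: 13.65
ee_pos: [481.3, 12.2, 249.1]
ee_rot: [1.992, 0.419, -1.994]
contact_force: [0.5, -0.0, -1.1]
gripper_width: 31.5
```

Emit:
carry_out --steps '[{"tx": 0,"ty": 0,"tz": -1,"roll": 0},{"tx": 0,"ty": 0,"tz": -3,"roll": 0},{"tx": 0,"ty": 0,"tz": -5,"roll": 0},{"tx": 0,"ty": 0,"tz": -6,"roll": 0},{"tx": 0,"ty": 0,"tz": -6,"roll": 0},{"tx": 0,"ty": 0,"tz": -6,"roll": 0}]'

```text
t: 14.25
ee_pos: [482.0, 11.0, 189.8]
ee_rot: [1.995, 0.417, -1.995]
contact_force: [0.7, 0.2, 0.5]
gripper_width: 31.8
```

```bash
python3 - <<'E'
from h import *
s=arm.read_state();p=s['ee_pos'];print(s['t'],p,s['ee_rot'],s['gripper_width'],s['contact_force'])
b=arm.capture("scene")[:,:,::-1]; t=arm.capture("top")[:,:,::-1]
o=[]
for C,im,x,y in((S,b,275,125),(T,t,260,225)):
    k=7; c=cv2.resize(im[y:y+80,x:x+56],None,fx=k,fy=k,interpolation=cv2.INTER_CUBIC)
    d=p[2]-94
    for X,z,r,col in((p,d,4,(0,255,0)),(p,d+15,14.5,(0,255,0)),(p,d+115,17.5,(0,255,0)),((482,11.5),76,25,(0,0,255))):
        pts=np.array([(C.proj((X[0]+r*np.cos(q),X[1]+r*np.sin(q),z))-[x,y]+.5)*k for q in np.linspace(0,6.3,40)])
        cv2.polylines(c,[pts.astype(int)],True,col,1)
    o.append(c)
cv2.imwrite("pics/s6.png",np.hstack(o))
E
```

```text
14.25 [482.03432504  10.97653506 189.80772362] [ 1.99466056  0.41696378 -1.99454074] 31.83371027790234 [0.65553399 0.22866907 0.52760122]
```

View pics/s6.png

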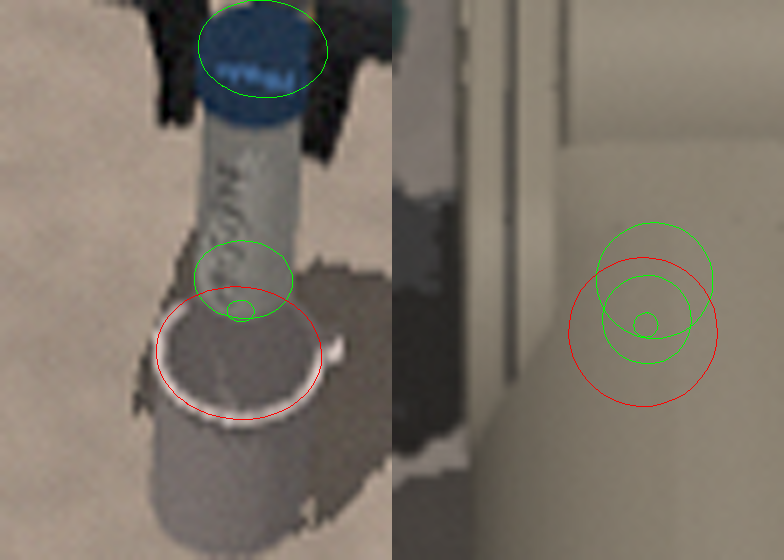

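Emit:
carry_out --steps '[{"tx": 0,"ty": 0,"tz": -1.2,"roll": 0},{"tx": 0,"ty": 0,"tz": -2.8,"roll": 0},{"tx": 0,"ty": 0,"tz": -4.4,"roll": 0},{"tx": 0,"ty": 0,"tz": -6,"roll": 0},{"tx": 0,"ty": 0,"tz": -7.4,"roll": 0},{"tx": 0,"ty": 0,"tz": -8.3,"roll": 0},{"tx": 0,"ty": 0,"tz": -8.7,"roll": 0},{"tx": 0,"ty": 0,"tz": -8.8,"roll": 0},{"tx": 0,"ty": 0,"tz": -8.8,"roll": 0}]'

```text
t: 15.25
ee_pos: [482.1, 11.5, 101.9]
ee_rot: [1.995, 0.417, -1.993]
contact_force: [-0.4, -0.4, -1.1]
gripper_width: 31.6
```

Emit:
carry_out --steps '[{"tx": 0,"ty": 0,"tz": -0.1,"roll": 0},{"tx": 0,"ty": 0,"tz": -0.2,"roll": 0},{"tx": 0,"ty": 0,"tz": -0.2,"roll": 0}]'

```text
t: 15.55
ee_pos: [481.8, 11.4, 99.7]
ee_rot: [1.994, 0.417, -1.994]
contact_force: [0.0, -0.1, -0.0]
gripper_width: 31.9
```

Emit:
carry_out --steps '[{"tx": 0,"ty": 0,"tz": -0.1,"roll": 0},{"tx": 0,"ty": 0,"tz": -0.2,"roll": 0},{"tx": 0,"ty": 0,"tz": -0.2,"roll": 0}]'

```text
t: 15.85
ee_pos: [481.8, 11.5, 97.5]
ee_rot: [1.994, 0.417, -1.994]
contact_force: [-0.4, -0.1, -1.5]
gripper_width: 31.7
```

Emit:
carry_out --steps '[{"tx": 0,"ty": 0,"tz": -0.05,"roll": 0},{"tx": 0,"ty": 0,"tz": -0.1,"roll": 0},{"tx": 0,"ty": 0,"tz": -0.1,"roll": 0}]'

```text
t: 16.15
ee_pos: [482.5, 11.7, 97.3]
ee_rot: [1.996, 0.417, -1.992]
contact_force: [0.3, -0.3, 7.0]
gripper_width: 31.9
```

Foot is on the floor (7 N at the expected height). I'll ease the force, open and check.

Emit:
carry_out --steps '[{"tx": 0,"ty": 0,"tz": 0.06,"roll": 0},{"tx": 0,"ty": 0,"tz": 0.06,"roll": 0},{"tx": 0,"ty": 0,"tz": 0.06,"roll": 0}]' --squeeze 10

```text
t: 16.45
ee_pos: [481.6, 11.5, 97.0]
ee_rot: [1.994, 0.417, -1.994]
contact_force: [1.3, -0.0, -0.1]
gripper_width: 33.1
```

Emit:
carry_out --steps '[{"tx": 0,"ty": 0,"tz": 0,"roll": 0},{"tx": 0,"ty": 0,"tz": 0,"roll": 0},{"tx": 0,"ty": 0,"tz": 0,"roll": 0},{"tx": 0,"ty": 0,"tz": 0,"roll": 0},{"tx": 0,"ty": 0,"tz": 0,"roll": 0},{"tx": 0,"ty": 0,"tz": 0,"roll": 0},{"tx": 0,"ty": 0,"tz": 0,"roll": 0},{"tx": 0,"ty": 0,"tz": 0,"roll": 0},{"tx": 0,"ty": 0,"tz": 0,"roll": 0},{"tx": 0,"ty": 0,"tz": 0,"roll": 0}]' --fingers 1

```text
t: 17.45
ee_pos: [481.7, 11.5, 97.2]
ee_rot: [1.994, 0.417, -1.994]
contact_force: [0.4, -1.0, 0.3]
gripper_width: 86.8
```

```bash
python3 - <<'E'
from h import *
s=arm.read_state();p=s['ee_pos'];print(s['t'],p,s['gripper_width'],s['contact_force'])
b=arm.capture("scene")[:,:,::-1]
cv2.imwrite("pics/s7.png",cv2.resize(b[110:220,240:380],None,fx=5,fy=5,interpolation=cv2.INTER_CUBIC))
E
```

```text
17.45 [481.74667241  11.49672434  97.17089797] 86.81851488532095 [ 0.43252918 -1.02345361  0.33669891]
```

View pics/s7.png

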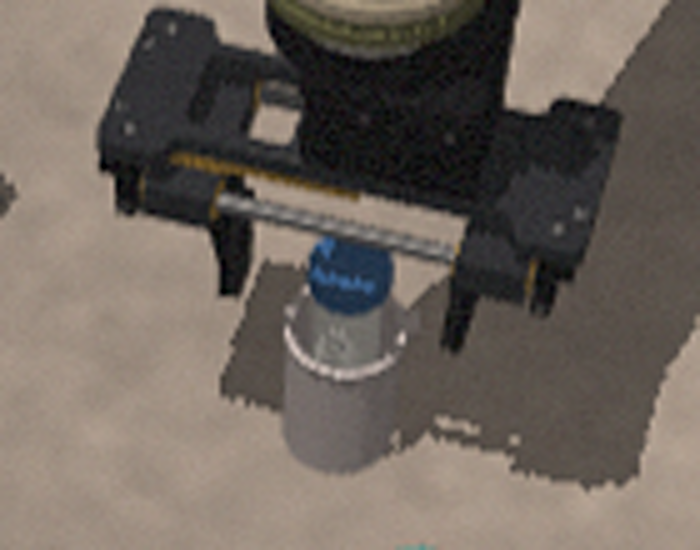

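The tube stands in the beaker, cap at crop (350,275), clear of both fingers. Lifting straight up, then backing away.

Emit:
carry_out --steps '[{"tx": 0,"ty": 0,"tz": 1,"roll": 0},{"tx": 0,"ty": 0,"tz": 3,"roll": 0},{"tx": 0,"ty": 0,"tz": 6,"roll": 0},{"tx": 0,"ty": 0,"tz": 10,"roll": 0},{"tx": 0,"ty": 0,"tz": 14,"roll": 0},{"tx": 0,"ty": -4,"tz": 16,"roll": 0},{"tx": 0,"ty": -9,"tz": 16,"roll": 0},{"tx": 0,"ty": -14,"tz": 16,"roll": 0},{"tx": 0,"ty": -18,"tz": 16,"roll": 0},{"tx": 0,"ty": -20,"tz": 16,"roll": 0}]'

```text
t: 18.5
ee_pos: [480.8, -192.7, 257.8]
ee_rot: [1.996, 0.412, -1.996]
contact_force: [-0.5, -0.1, -0.3]
gripper_width: 86.9
```

Emit:
carry_out --steps '[{"tx": 0,"ty": 0,"tz": 0,"roll": 0},{"tx": 0,"ty": 0,"tz": 0,"roll": 0},{"tx": 0,"ty": 0,"tz": 0,"roll": 0}]'

```text
t: 18.8
ee_pos: [482.1, -187.0, 257.6]
ee_rot: [1.993, 0.419, -1.992]
contact_force: [-0.5, 0.5, -0.4]
gripper_width: 87.0
```

```bash
python3 - <<'E'
from h import *
b=arm.capture("scene")[:,:,::-1]; t=arm.capture("top")[:,:,::-1]
s=arm.read_state();p=s['ee_pos'];print(s['t'],p,s['joint_vel'].round(3))
o=np.hstack([cv2.resize(b,(0,0),fx=.71,fy=.71),cv2.resize(t,(0,0),fx=.71,fy=.71)])
cc=np.hstack([cv2.resize(im[y:y+50,x:x+70],(o.shape[1]//2,284),interpolation=cv2.INTER_CUBIC) for im,x,y in((b,275,155),(t,255,245))])
cc=cc[:,:o.shape[1]]; o=o[:,:cc.shape[1]]
cv2.imwrite("pics/s8.png",np.vstack([o,cc]))
E
```

```text
18.9 [ 482.02638883 -187.16370143  257.51152101] [ 0.001  0.001  0.006  0.     0.003 -0.     0.003]
```

View pics/s8.png

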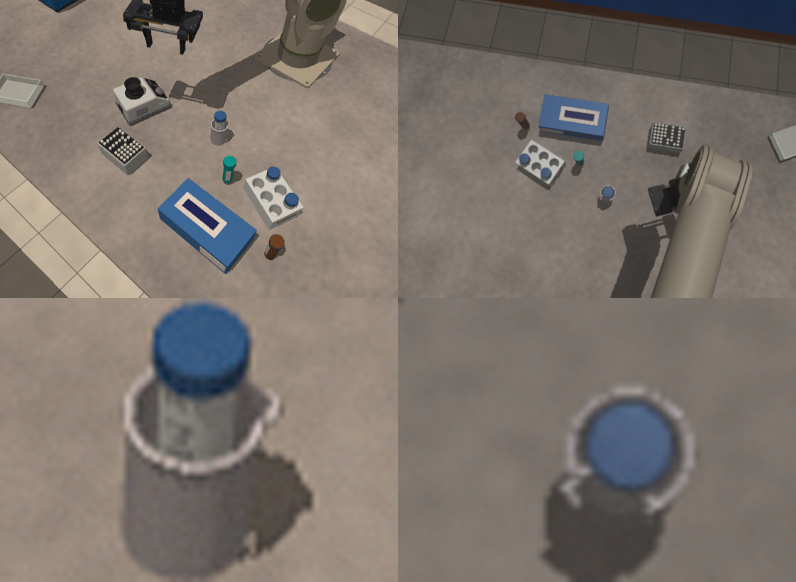

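The tube stands upright in the beaker, the cup is back up, and the short tubes, both boxes and the look-alikes have not moved. Handing in.

```bash
python3 -c "
from workcell import arm
print(arm.hand_in())"
```

```text
the job is handed in; nothing more can be done
None
```

The tall tube was mixed, now stands upright in the beaker, and the job is handed in; no verdict was reported.

- **Mixing:** I gripped the tube by its cap and pressed its foot into the mixer cup. I held it at about 18–19 N, with the cup on its stop, from t = 8.6 s to 11.95 s (over 3 s).
- **Placing:** I lowered it to the beaker floor, where contact came at the expected height with about 7 N. Then I eased off, let go and backed the arm away.
- **Last checks (t = 18.9 s):** The pictures show the tube standing in the upright beaker. Both short tubes are in their wells, the boxes and look-alikes have not visibly moved, and the gripper is touching nothing.
- **Disagreements:** The two cameras differed by about 5 mm on the mixer cup and 3.5 mm on the beaker, so I used averages, which the fits then bore out. The gripper read about 32 mm on the 35 mm cap, but the outline check showed the tube centred and upright.

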